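# Stage the tin racing car at the start gate

### The arm

A 6-joint arm with a two-finger parallel gripper is mounted at the origin on the work surface. World frame = base frame: x ahead of the robot, y to its left, z up, the work surface at z = 0. Lengths are in mm, angles in rad, forces in N, time in s.
With the tool pointing down it reaches from about 275 to 1000 mm from the base axis. Payload 8.4 kg.
Tool frame: the origin (TCP) lies between the finger pads; the fingertips stand 22 mm ahead of it and the grasp point (between the pads) lies 3 mm ahead of it (r.nose_length is the z of the fingertips in the tool frame, in mm); z points along the fingers, y is the line along which they close (so a half turn about z gives the same grasp; the last joint's range is limited). The gripper opens to 85 mm and grips with 20 to 120 N. Pads are 22 mm wide; open, the fingers measure 114 mm over their backs; the gripper's body (76 mm by 85 mm) begins 54 mm behind the grasp point. The pads swing forward as they close: fully open they stand 13 mm farther back than shut.
Start: joints at [1.217, 0.353, 1.633, -0, 1.155, -0.002], TCP at [215.366, 586.724, 253.281] pointing down, gripper open.
Joint ranges: [-2.63, 2.63], [-0.92, 2.1], [0.06, 2.66], [-1.3, 4.44], [0, 2.69], [-3.02, 3.02]. Speed limits (rad/s): [2.22, 2.22, 2.79, 3.14, 3.14, 3.14].

### API

Orientations are given as [roll, pitch, yaw] about the fixed x, y, z axes, in that order (R = Rz(yaw) Ry(pitch) Rx(roll)).
In Python, from rig import r, cams gives the robot as it stands.
- The arm moves only by the shell command python3 -m handwheel 'ROWS' [FORCE]. ROWS is a JSON object whose key "steps" holds a list of rows, 1 to 5 of them, each of 7 numbers: a rotation vector rx, ry, rz in parts of the range, where 1.0 means 2 pi rad, then dx, dy, dz in parts of the range, where 1.0 means 400 mm, then the opening from 0.0 (shut) to 1.0 (fully open); each row shifts and turns the commanded pose from where the row before left it, along the tool's axes as they then stand; what a row does not reach is not made up. A row lasts 1/12 s, in which the tool goes at most 41.7 mm and 0.125 rad, less where a joint would pass 70% of its speed; a pose out of reach is approached as far as the arm can. The fingers move at their own pace and stop on an object; FORCE is the grip in N (left out, the last holds). Time passes only in rows, so rows that do not move let the fingers close. It prints the time, the measured TCP pose, the force, the opening and the grip force at its end. Input that does not fit is refused with a message, and nothing moves.
- r.sense(): the state, without advancing time (a new reading comes with each control period).
- cams.grab_frame(name): name is "scene" or "top" or "wrist"; returns the picture (480x640x3 uint8, red, green, blue); there is no depth.
- cams.camera_params(name): a dict with "fx", "fy", "cx", "cy" (pixels), "rvec" (rotation vector, rad) and "tvec" (3), from world to camera coordinates, as OpenCV has them. Camera axes: x right, y down, z forward; pixel columns grow to the right and rows downward; lengths in mm; the calibration is good to about 2 mm. A picture is of the moment at which its call begins: read the wrist's pose just before it. camera_params takes no time and is no camera call; for the wrist camera it gives the pose at the moment of the call.
- r.sign_off(): hands the job in; it is judged then, once.
The state is a dict: "clock": time; "qpos": joint angles; "qvel": joint speeds; "joint_efforts": joint torques, N m; "eef_pos": TCP position; "tcp_rot": TCP orientation; "contact_force": force on the tool from outside, world axes, zero at the start; "wrist_torque": the same for the moment, N m; "opening": opening from 0.0 (shut) to 1.0 (fully open); "grasp_force": force on a finger pad.
Only numpy, scipy, OpenCV 4.12 (cv2) and the standard library are available. Lean on these libraries where they do the work, as an engineer would, in place of code of your own. Each camera call takes 0.05 s, during which the arm holds its last target. There are 200 camera calls.

### The job

Get the race start ready: throw the chrome toggle on the wooden box over towards the lane so that the gate boom comes fully down across it. Then push the yellow tin racing car along the counter, wheels down and nose first, up the lane under the low clear canopy until its nose gently meets the boom, standing straight in the middle of the lane. Never lift the car, leave the dachshund, the key and the flag where they are, and leave the car standing there on its own.

Things in the scene. Friction and masses are not known exactly. Their poses are not given: they have to be found in the camera images.
- start: Fixed start set-up of maple: canopy over the lane, and gate box. Origin on the counter, mid-lane, at the rear face of the lowered boom. +x is the race direction (the car comes from -x, nose to +x), +y left of the lane (gate box side), z up. Dark inlaid lines 63 mm either side mark the lane. Gate box 52 x 64 mm, top at 51, centred at x 34, y 92 mm; boom rest post 40 mm high at x 12, y -67.
- canopy_mouth (a point): Middle of the roof's lower edge at the open mouth: start x -190, y 0, z 75 mm. Clear roof in a wooden frame, x -190 to -30, y +-72, underside 75, top 85 (chequered board at the gate end to 112). 10 mm posts at x -160 and -45, y +-67, 124 mm clear between, 8 mm kerbs joining them. A car at the gate has its tail 30 mm inside the roof's edge: lean the tool 32 to 45 degrees back out of the mouth.
- gate (a joint): Boom and toggle, rigid on one shaft through the box, parallel to the lane. 0 rad: boom raised 75 degrees, toggle leaning 37.5 degrees away from the lane (+y of start). 1.309 (its stop): boom level across the lane, toggle leaning 37.5 degrees towards the lane. Friction holds it; 2 N at the tip moves it. Boom: steel strip, level at start x 0 to 4, y +77 to -68, z 17 to 39 mm; raised, 185 mm high.
- toggle_tip (a point): Centre of the 16 mm ball at the end of the chrome toggle (8 mm rod), 80 mm from the shaft; about 91 mm above the counter at either end of the throw and 108 mm half way.
- toggle_pivot (a point): Point on the shaft under the toggle, inside the gate box, 28 mm above the counter; start x 34, y 92 mm.
- car: Tin racing car, 160 mm long, 80 wide, 67 high at its windscreen, 130 to 250 g. Origin on the counter under its middle; x to its nose, z up. Sides and tail are flat and upright from 15 to 27 mm above the counter (edges rounded 5 mm), wheels flush in the sides. Its clockwork is braked: the wheels do not turn, it slides any way when pushed (1 to 3 N) and stops when the push stops.
- car_nose (a point): Middle of the car's front end, 80 mm ahead of its origin, 21 mm up. At the gate this point lies at start x = 0, y = 0.
- car_tail (a point): Middle of the car's flat tail, 80 mm behind its origin, 21 mm up.
- dachshund: Bystander: tin dachshund in brown paint on four wooden wheels, 220 mm long, 53 mm wide, 102 mm high; origin on the counter under its middle, x to its nose.
- key: Bystander: steel winding key lying flat, 70 mm long, 55 mm across its bow, 10 mm thick; origin on the counter under its middle.
- flag: Bystander: green plastic flag pole 186 mm high on a round foot 60 mm across, with a rigid chequered flag; origin on the counter under the pole.

How it is judged:
By the outcome, as a careful person would: the job done as asked, in the order asked, and still so for the second after the job is handed in, with the robot touching nothing.
It also fails if it takes over 72 s, if anything falls off the work surface, if the arm or the gripper's body presses on something with over 40 N, if the wrist force passes 120 N, or if a joint passes its speed limit or range.

## Working session

There is one attempt and no reset: what is moved stays moved. The work goes in short steps, Python scripts to look and compute and a shell command to move; the robot and the scene stay as the last step left them, time stands still between calls to the robot, and variables do not carry over. Pictures are saved under pics/ and viewed, at most 10 in all, crops included, and the job is handed in when it is done.

```bash
mkdir -p pics; ls
python3 - <<'E'
from rig import r,cams
import cv2
for n in ("scene","top"):
    cv2.imwrite(f"pics/{n}0.png",cams.grab_frame(n)[:,:,::-1]); print(n,cams.camera_params(n))
print(r.sense())
E
```

```text
pics
scene {'fx': 474.8234488481045, 'fy': 474.8234488481045, 'cx': 326.17677615142355, 'cy': 246.03499161088686, 'rvec': array([ 0.68529607,  2.43715379, -1.33863153]), 'tvec': array([ 473.5622725 ,  -83.37444328, 1165.28572972])}
top {'fx': 589.8577642775399, 'fy': 589.8577642775399, 'cx': 319.22519075333935, 'cy': 227.96065712405138, 'rvec': array([ 2.1508586 , -2.19094358,  0.08633273]), 'tvec': array([  42.11087727,  574.94986916, 1104.99843909])}
{'clock': 0.1, 'qpos': array([ 1.21660858e+00,  3.53598940e-01,  1.63405731e+00, -1.14637462e-05,
        1.15517072e+00, -2.37653276e-03]), 'qvel': array([ 0.00010609, -0.00057748, -0.00231094,  0.0004909 , -0.00170929,
        0.00025503]), 'joint_efforts': array([-1.69370836e-03, -6.06351972e+01, -3.42814744e+01, -1.07444362e-04,
        4.00351521e-03, -1.61042294e-05]), 'eef_pos': array([215.22825586, 586.35685229, 252.62525107]), 'tcp_rot': array([-3.14035832e+00,  7.54862905e-06,  2.78978608e+00]), 'contact_force': array([ 0.61621779, -0.54936479,  0.50000325]), 'wrist_torque': array([ 0.05202649, -0.03289507, -0.07116243]), 'grasp_force': 0.0, 'opening': 0.9987333584401802}
```

View pics/scene0.png

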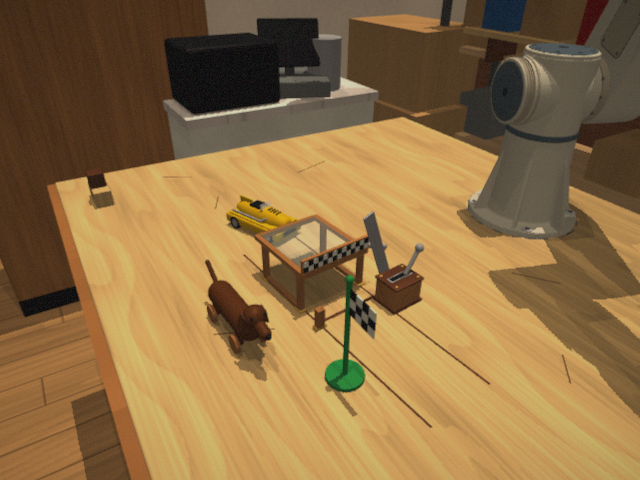

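View pics/top0.png

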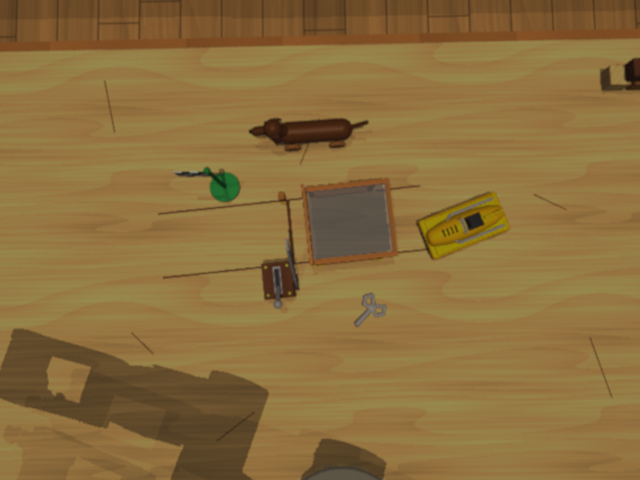

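The scene view shows the gate, with the boom raised at (375,245) and the toggle ball at (419,248). The canopy is around (312,260) and the car behind it at (262,218). In the top view the lane runs to image left: lines (160,213)-(420,186) and (164,277)-(425,249), box (279,280), toggle ball (278,303), canopy (350,222), car (464,225), key (370,309). I'll zoom to see which way the car points and get exact corners.

```bash
cat > h.py <<'E'
from rig import r,cams
import cv2, numpy as np
from scipy.spatial.transform import Rotation as R
def P(n):
    c=cams.camera_params(n); K=np.array([[c['fx'],0,c['cx']],[0,c['fy'],c['cy']],[0,0,1.]]); return K,R.from_rotvec(c['rvec']).as_matrix(),np.array(c['tvec'])
def ray(p,uv):
    K,M,t=p; d=M.T@np.linalg.solve(K,[*uv,1.]); return -M.T@t,d/np.linalg.norm(d)
def onz(p,uv,z):
    o,d=ray(p,uv); return o+d*(z-o[2])/d[2]
def tri(a,b):
    (o1,d1),(o2,d2)=a,b; s=np.linalg.lstsq(np.c_[d1,-d2],o2-o1,rcond=None)[0]
    q1,q2=o1+s[0]*d1,o2+s[1]*d2; return (q1+q2)/2,np.linalg.norm(q1-q2)
def proj(p,X):
    K,M,t=p; q=K@(M@np.asarray(X,float)+t); return q[:2]/q[2]
E
python3 - <<'E'
from h import *
t=cv2.imread("pics/top0.png"); s=cv2.imread("pics/scene0.png")
a=cv2.resize(t[165:325,240:520],None,fx=2.85,fy=2.85,interpolation=cv2.INTER_CUBIC)  # 798x456
b=cv2.resize(s[185:335,215:435],None,fx=3.6,fy=3.6,interpolation=cv2.INTER_CUBIC)
cv2.imwrite("pics/a.png",a);cv2.imwrite("pics/b.png",b)
p=P("top")
for uv in [(160,213),(420,186),(164,277),(425,249)]: print(onz(p,uv,0).round(1))
hsv=cv2.cvtColor(t,cv2.COLOR_BGR2HSV)
m=cv2.inRange(hsv,(22,190,90),(35,255,255)); m[:, :400]=0
c=max(cv2.findContours(m,0,2)[0],key=cv2.contourArea); print(cv2.contourArea(c),cv2.minAreaRect(c),cv2.boxPoints(cv2.minAreaRect(c)))
for q in cv2.boxPoints(cv2.minAreaRect(c)): print(onz(p,q,24).round(1))
E
```

```text
[613.5 345.1   0. ]
[ 657.2 -168.3    0. ]
[487.6 336.5   0. ]
[ 532.8 -173.9    0. ]
724.5 ((467.0, 231.49998474121094), (25.81165313720703, 82.07733917236328), 68.19859313964844) [[424.10345 234.7586 ]
 [500.31036 204.27585]
 [509.89655 228.24136]
 [433.68964 258.72412]]
[ 558.9 -169.1   24. ]
[ 614.9 -317.1   24. ]
[ 568.3 -333.3   24. ]
[ 512.8 -185.8   24. ]
```

View pics/a.png

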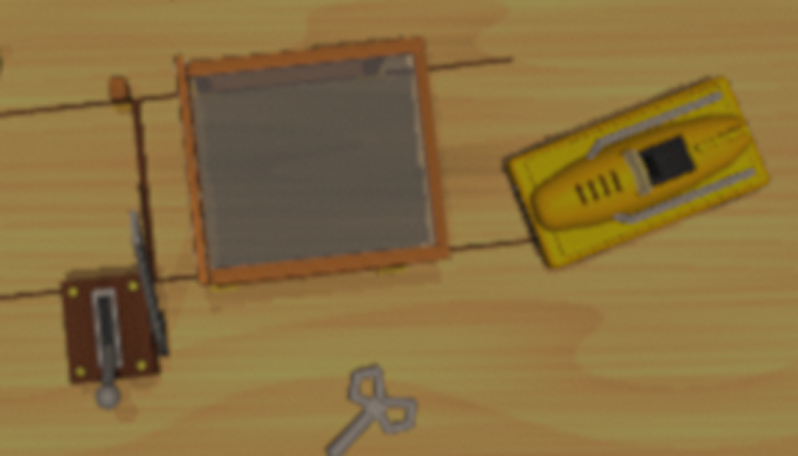

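View pics/b.png

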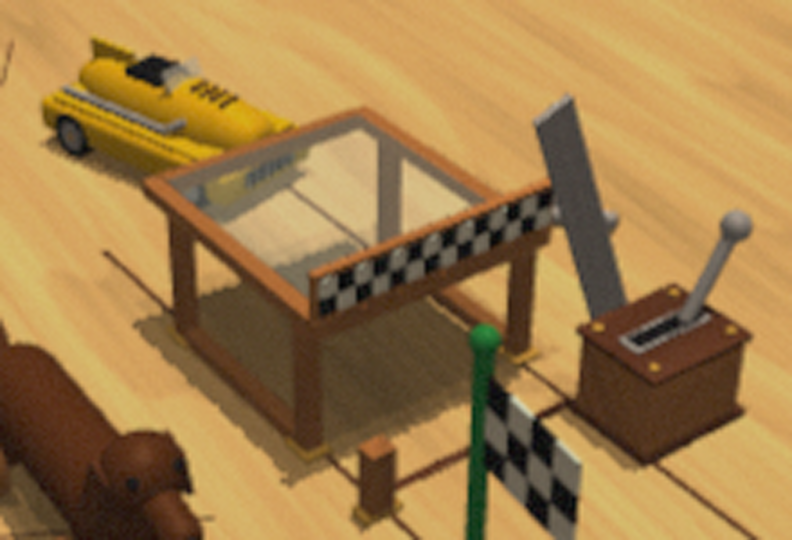

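The car's nose already faces the mouth (louvers left of the windscreen, fin at the right, tail end). In crop a the car corners are (507,158), (722,75), (770,185), (552,268). The mouth corners are (422,38) and (447,258) in a, and (148,182) and (363,110) in b. The ball is at (108,397) in a and (735,226) in b.

```bash
cat > geo.py <<'E'
from h import *
pt,ps=P("top"),P("scene")
A=lambda u,v:(u/2.85+240-.3,v/2.85+165-.3)
B=lambda u,v:(u/3.6+215-.36,v/3.6+185-.36)
def T(a,b): return tri(ray(pt,A(*a)),ray(ps,B(*b)))
E
python3 - <<'E'
from geo import *
for n,a,b in [("ball",(108,397),(735,226)),("mouth-",(422,38),(148,180)),("mouth+",(447,258),(363,109)),("gate-",(180,58),(312,272)),("gate+",(205,283),(550,183)),("boomtip",(134,213),(553,110)),("post",(118,80),(378,445))]:
    X,e=T(a,b); print(n,X.round(1),round(e,1))
for q in [(507,158),(722,75),(770,185),(552,268)]: print("car",onz(pt,A(*q),27)[:2].round(1))
for q in [(137,100),(150,285),(430,68),(512,60),(0,113),(450,248),(530,240),(0,298)]: print("line",onz(pt,A(*q),0)[:2].round(1))
for q in [(62,282),(153,272),(160,373),(72,383)]: print("box",onz(pt,A(*q),51)[:2].round(1))
for q in [(365,372),(413,408),(335,448)]: print("key",onz(pt,A(*q),8)[:2].round(1))
print("dog/flag",[onz(pt,q,50)[:2].round() for q in[(250,131),(367,124),(300,148)]],onz(pt,(225,187),0))
E
```

```text
ball [434.3 107.9  96.4] 1.8
mouth- [657.6 -94.9  86.5] 3.9
mouth+ [ 518.  -107.8   83.7] 0.7
gate- [644.5  58.9 113. ] 1.5
gate+ [503.3  46.2 110.3] 2.9
boomtip [540.2  86.9 180.8] 8.9
post [639.7 104.4  43.2] 6.8
car [ 587.  -157.1]
car [ 640.4 -303.5]
car [ 565.5 -332.2]
car [ 512.6 -184.6]
line [634.9  92.7]
line [507.   85.5]
line [ 653.2 -110.3]
line [ 657.7 -167. ]
line [627.6 187.6]
line [ 528.5 -120.4]
line [ 533.  -175.2]
line [500.  188.4]
box [508.6 140.3]
box [514.   80.6]
box [448.2  76.9]
box [442.8 134.4]
key [445.4 -59.5]
key [420.7 -91.2]
key [394.9 -38. ]
dog/flag [array([762., 160.]), array([771., -63.]), array([727.,  65.])] [ 6.62768896e+02  2.16519294e+02 -2.27373675e-13]
```

```bash
cat >> geo.py <<'E'
def fit(S,W):
    S,W=np.array(S,float),np.array(W,float); s,w=S.mean(0),W.mean(0)
    H=(S-s).T@(W-w); a=np.arctan2(H[0,1]-H[1,0],H[0,0]+H[1,1]); M=np.array([[np.cos(a),-np.sin(a)],[np.sin(a),np.cos(a)]])
    return a,M,w-M@s,np.linalg.norm(W-(S@M.T+(w-M@s)),axis=1)
E
python3 - <<'E'
from geo import *
S=[(34,140.7),(-190,-72),(-190,72),(-28,-72),(-28,72),(60,60),(8,60),(8,124),(60,124)]
W=[(434.3,107.9),(657.6,-94.9),(518,-107.8),(644.5,58.9),(503.3,46.2),(508.6,140.3),(514,80.6),(448.2,76.9),(442.8,134.4)]
a,M,t,e=fit(S,W); print(np.degrees(a),a,t,e.round(1))
inv=lambda X:(M.T@(np.array(X)-t)).round(1)
for n in [(653.2,-110.3),(657.7,-167),(627.6,187.6),(528.5,-120.4),(533,-175.2),(500,188.4),(634.9,92.7),(507,85.5)]: print("line",inv(n))
C=[(587,-157.1),(640.4,-303.5),(565.5,-332.2),(512.6,-184.6)]
b,N,c,e=fit([(80,-40),(-80,-40),(-80,40),(80,40)],C); print("car yaw",np.degrees(b-a),inv(c),c,e.round(1),[inv(q) for q in C])
for k in [(445.4,-59.5),(420.7,-91.2),(394.9,-38)]: print('key',inv(k))
print(M)
E
```

```text
94.76162798812781 1.6539024129428403 [572.90705894  83.31215184] [5.  5.9 4.3 3.5 3.2 2.2 5.9 4.1 2.2]
line [-199.6  -63.9]
line [-256.5  -63.7]
line [ 99.4 -63.2]
line [-199.3   61.2]
line [-254.3   61.2]
line [110.8  63.9]
line [  4.2 -62.6]
line [ 7.7 65.5]
car yaw 15.268884535071361 [-326.8   23.7] [ 576.375 -244.35 ] [1.7 2.5 1.2 2.1] [array([-240.8,    5.9]), array([-391.1,  -35.2]), array([-413.5,   41.9]), array([-262. ,   82.3])]
key [-131.7  138.9]
key [-161.3  166.2]
key [-106.1  187.5]
[[-0.08301046 -0.99654868]
 [ 0.99654868 -0.08301046]]
```

```bash
cat > go.py <<'E'
from h import *
import sys
# start frame and tool helper: python3 go.py sx sy z [yaw_lane lean] -> remaining shift in tool axes
a=1.653902; M=np.array([[np.cos(a),-np.sin(a),0],[np.sin(a),np.cos(a),0],[0,0,1]]); t0=np.array([572.9,83.3,0])
def st(X): return M.T@(np.asarray(X)-t0)
def tool(): s=r.sense(); return s,R.from_euler('xyz',s['tcp_rot'])
def lean(tx,deg):   # tool x along start-frame dir tx, leaning: z = (sin,0,-cos)
    z=np.array([np.sin(np.radians(deg)),0,-np.cos(np.radians(deg))]); x=np.array(tx,float); x-=z*(x@z); x/=np.linalg.norm(x)
    return R.from_matrix(M@np.c_[x,np.cross(z,x),z])
def to(p,Rt=None):
    s,Q=tool(); w=M@np.array(p,float)+t0
    if Rt is not None: print("rotvec(tool)",(Q.inv()*Rt).as_rotvec().round(4))
    print("t",round(s['clock'],2),"start-frame tcp",st(s['eef_pos']).round(1),"delta tool now",Q.inv().apply(w-s['eef_pos']).round(1), "after rot", None if Rt is None else Rt.inv().apply(w-s['eef_pos']).round(1),"q6",s['qpos'][5].round(2),"open",round(s['opening'],2),"F(start)",(M.T@s['contact_force']).round(1))
E
python3 - <<'E'
from go import *
print(r.nose_length)
to([38,180,100],lean([0,1,0],0))
E
```

```text
22.0
rotvec(tool) [-1.200e-03 -3.000e-04 -4.349e-01]
t 0.1 start-frame tcp [531.  314.7 252.6] delta tool now [-329.9 -390.2  153.1] after rot [-134.7 -493.   152.6] q6 -0.0 open 1.0 F(start) [-0.6 -0.6  0.5]
```

Careful with the scale: shifts go in shares of 400 mm and turns go in shares of 2 pi rad. That gives: -0.109 rad / 6.2832 = -0.0173.

```bash
python3 -m handwheel '{"steps": [[0, 0, -0.0173, 0, 0, 0, 0], [0, 0, -0.0173, 0, 0, 0, 0], [0, 0, -0.0173, 0, 0, 0, 0], [0, 0, -0.0172, 0, 0, 0, 0]]}' 20
python3 -m handwheel '{"steps": [[0, 0, 0, -0.0225, -0.0825, 0, 0], [0, 0, 0, -0.0225, -0.0825, 0, 0], [0, 0, 0, -0.0225, -0.0825, 0, 0], [0, 0, 0, -0.0225, -0.0825, 0, 0], [0, 0, 0, -0.0225, -0.0825, 0, 0]]}'
python3 -m handwheel '{"steps": [[0, 0, 0, -0.0225, -0.0825, 0, 0], [0, 0, 0, -0.0225, -0.0825, 0, 0], [0, 0, 0, -0.0225, -0.0825, 0, 0], [0, 0, 0, -0.0225, -0.0825, 0, 0], [0, 0, 0, -0.0225, -0.0825, 0, 0]]}'
python3 -m handwheel '{"steps": [[0, 0, 0, -0.0225, -0.0825, 0, 0], [0, 0, 0, -0.0225, -0.0825, 0, 0], [0, 0, 0, -0.0225, -0.0825, 0, 0], [0, 0, 0, -0.0225, -0.0825, 0, 0], [0, 0, 0, -0.0225, -0.0775, 0, 0]]}'
python3 -m handwheel '{"steps": [[0, 0, 0, 0, 0, 0, 0], [0, 0, 0, 0, 0, 0, 0]]}'; python3 -c "
from go import *
to([38,180,100],lean([0,1,0],0))
cv2.imwrite('pics/w1.png',cams.grab_frame('wrist')[:,:,::-1])"
```

```text
clock: 0.43
eef_pos: [215.3, 586.4, 252.8]
tcp_rot: [-3.141, -0.0, -3.053]
contact_force: [-0.2, -1.0, -0.2]
opening: 0.454
grasp_force: 0.0
clock: 0.85
eef_pos: [274.0, 424.3, 252.9]
tcp_rot: [-3.141, -0.0, -3.058]
contact_force: [0.4, 0.2, -0.9]
opening: -0.003
grasp_force: 0.0
clock: 1.27
eef_pos: [332.5, 263.7, 253.1]
tcp_rot: [-3.141, -0.0, -3.058]
contact_force: [1.5, 0.9, 0.2]
opening: -0.0
grasp_force: 0.0
clock: 1.68
eef_pos: [390.9, 104.8, 253.3]
tcp_rot: [-3.141, 0.0, -3.058]
contact_force: [0.9, 0.8, 0.1]
opening: 0.001
grasp_force: 0.0
clock: 1.85
eef_pos: [391.1, 105.3, 253.1]
tcp_rot: [3.142, -0.0, -3.062]
contact_force: [-0.3, 0.2, 0.4]
opening: -0.002
grasp_force: 0.0
rotvec(tool) [ 0.     -0.0004 -0.0038]
t 1.85 start-frame tcp [ 37.  179.4 253.1] delta tool now [  0.6   1.  153.1] after rot [  0.6   1.  153.1] q6 -1.39 open -0.0 F(start) [0.2 0.3 0.4]
```

View pics/w1.png

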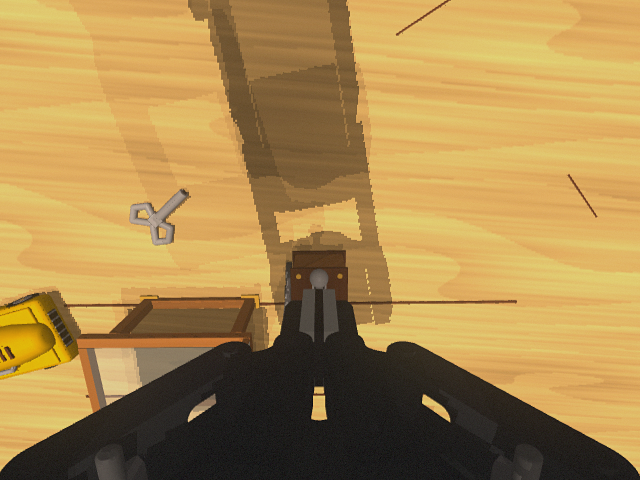

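The wrist view shows the ball at (319,279), in line with the shut fingers, and the boom raised on the box's left. I'll check the ball against the wrist ray before going down.

```bash
python3 -c "
from go import *
p=P('wrist'); X=onz(p,(319,279),91); print(X, st(X))
o,d=ray(p,(319,279)); q,e=tri((o,d),ray(P('top'),(108/2.85+239.7,397/2.85+164.7))); print(q,e,st(q))
for uv in [(293,303),(347,302),(347,268),(293,268)]: print(st(onz(p,uv,51)).round(1))
"
```

```text
[434.80944253 110.13780384  91.        ] [ 38.20808205 135.38615972  91.        ]
[434.87869457 108.97358475  90.48187717] 2.3781658746672742 [ 37.04213241 135.41378857  90.48187717]
[12.5 92.7 51. ]
[66.  93.6 51. ]
[ 65.2 129.7  51. ]
[ 13.3 129.8  51. ]
```

Scaled: 38 mm / 400 = 0.095.

```bash
python3 -m handwheel '{"steps": [[0, 0, 0, 0, 0, 0.095, 0], [0, 0, 0, 0, 0, 0.095, 0], [0, 0, 0, 0, 0, 0.095, 0], [0, 0, 0, 0, 0, 0.095, 0], [0, 0, 0, 0, 0, 0, 0]]}'
python3 -m handwheel '{"steps": [[0, 0, 0, -0.0225, 0, 0, 0], [0, 0, 0, -0.0225, 0, 0, 0], [0, 0, 0, -0.0225, 0, 0, 0], [0, 0, 0, -0.0225, 0, 0, 0], [0, 0, 0, -0.0225, 0, 0, 0]]}'
python3 -m handwheel '{"steps": [[0, 0, 0, -0.0225, 0, 0, 0], [0, 0, 0, -0.0225, 0, 0, 0], [0, 0, 0, -0.0225, 0, 0, 0], [0, 0, 0, -0.0225, 0, 0, 0], [0, 0, 0, -0.0225, 0, 0, 0]]}' 
python3 -c "
from go import *
to([38,68,100])
cv2.imwrite('pics/s2.png',cams.grab_frame('scene')[165:345,215:455,::-1].repeat(3,0).repeat(3,1))"
```

```text
clock: 2.32
eef_pos: [386.2, 106.7, 95.8]
tcp_rot: [-3.14, -0.011, -3.057]
contact_force: [-1.5, -0.2, -0.5]
opening: -0.0
grasp_force: 0.0
clock: 2.73
eef_pos: [437.5, 110.8, 103.0]
tcp_rot: [3.141, 0.003, -3.058]
contact_force: [-3.4, 0.7, 2.5]
opening: 0.005
grasp_force: 1.5
clock: 3.15
eef_pos: [481.0, 114.1, 101.0]
tcp_rot: [-3.142, -0.001, -3.059]
contact_force: [-2.6, 0.3, -1.1]
opening: 0.002
grasp_force: 1.3
t 3.15 start-frame tcp [ 38.3  89.  101. ] delta tool now [-21.   -0.3   1. ] after rot None q6 -1.42 open 0.0 F(start) [ 0.5  2.6 -1.1]
```

View pics/s2.png

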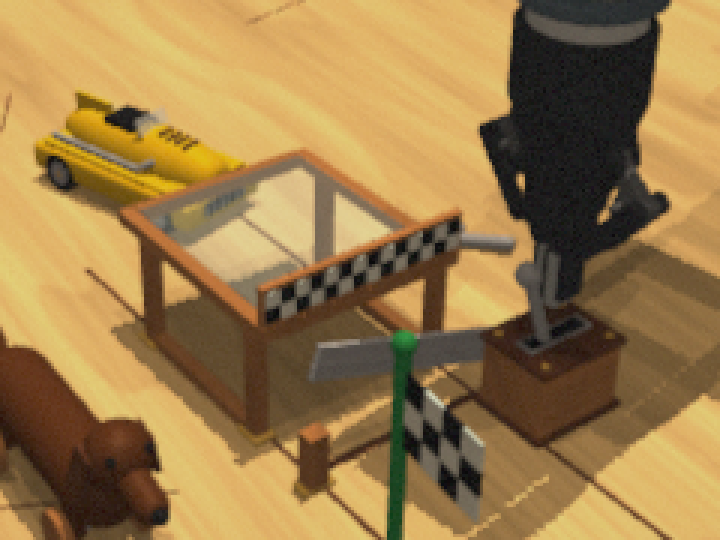

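The scene crop shows the toggle half over and the boom at (400,355), part-way down. I'll keep going.

Scaled: -7 mm / 400 = -0.0175, -5 mm / 400 = -0.0125.

```bash
python3 -m handwheel '{"steps": [[0, 0, 0, -0.0175, 0, 0, 0], [0, 0, 0, -0.0175, 0, 0, 0], [0, 0, 0, -0.0175, 0, 0, 0], [0, 0, 0, -0.0125, 0, 0, 0], [0, 0, 0, 0, 0, 0, 0]]}'
python3 -m handwheel '{"steps": [[0, 0, 0, -0.01, 0, 0, 0], [0, 0, 0, -0.01, 0, 0, 0], [0, 0, 0, 0, 0, 0, 0]]}'
python3 -c "
from go import *
to([38,68,100])"
```

```text
clock: 3.62
eef_pos: [503.5, 115.9, 100.7]
tcp_rot: [-3.141, -0.008, -3.059]
contact_force: [-15.3, -0.6, 11.6]
opening: -0.003
grasp_force: 9.6
clock: 3.87
eef_pos: [504.8, 115.8, 100.0]
tcp_rot: [-3.14, -0.022, -3.059]
contact_force: [-37.3, 0.5, 31.3]
opening: -0.001
grasp_force: 24.7
t 3.87 start-frame tcp [ 38.   65.2 100. ] delta tool now [ 2.8 -0.   0.1] after rot None q6 -1.43 open -0.0 F(start) [ 3.6 37.1 31.3]
```

Scaled: -38 mm / 400 = -0.095, -36 mm / 400 = -0.09.

```bash
python3 -m handwheel '{"steps": [[0, 0, 0, 0.03, 0, 0, 0], [0, 0, 0, 0.035, 0, 0, 0], [0, 0, 0, 0.035, 0, -0.09, 0], [0, 0, 0, 0, 0, -0.095, 0], [0, 0, 0, 0, 0, -0.095, 0]]}'
python3 -m handwheel '{"steps": [[0, 0, 0, 0, 0, -0.07, 0], [0, 0, 0, 0, -0.1, 0, 0], [0, 0, 0, 0, -0.1, 0, 0], [0, 0, 0, 0, -0.1, 0, 0], [0, 0, 0, 0, -0.1, 0, 0.85]]}'
python3 -m handwheel '{"steps": [[0, 0, 0, 0, -0.1, 0, 0.85], [0, 0, 0, 0, -0.1, 0, 0.85], [0, 0, 0, 0, -0.1, 0, 0.85], [0, 0, 0, 0, -0.1, 0, 0.85], [0, 0, 0, 0, -0.1, 0, 0.85]]}'
python3 -m handwheel '{"steps": [[0, 0, 0, 0, 0, 0, 0.85], [0, 0, 0, 0, 0, 0, 0.85]]}'
python3 -c "
from go import *
to([-322,125,26],lean([0,1,0],0))
cv2.imwrite('pics/s3.png',cams.grab_frame('scene')[165:345,215:455,::-1].repeat(3,0).repeat(3,1))
cv2.imwrite('pics/w3.png',cams.grab_frame('wrist')[:,:,::-1])"
```

```text
clock: 4.28
eef_pos: [474.2, 113.5, 214.5]
tcp_rot: [-3.141, -0.0, -3.058]
contact_force: [1.3, 0.3, -0.2]
opening: 0.002
grasp_force: 0.0
clock: 4.7
eef_pos: [489.0, -47.5, 242.3]
tcp_rot: [-3.141, 0.003, -3.057]
contact_force: [1.0, 0.1, -0.9]
opening: 0.127
grasp_force: 0.0
clock: 5.12
eef_pos: [505.2, -247.8, 241.9]
tcp_rot: [-3.14, 0.002, -3.059]
contact_force: [1.0, 0.7, 0.1]
opening: 0.839
grasp_force: 0.0
clock: 5.28
eef_pos: [505.1, -247.5, 241.4]
tcp_rot: [-3.141, 0.001, -3.062]
contact_force: [-1.4, 1.1, 0.2]
opening: 0.852
grasp_force: 0.0
rotvec(tool) [-0.0009  0.0013 -0.0032]
t 5.28 start-frame tcp [-324.1   95.   241.4] delta tool now [ 30.3   2.2 215.4] after rot [ 30.    2.1 215.4] q6 -2.11 open 0.85 F(start) [1.2 1.3 0.2]
```

View pics/s3.png

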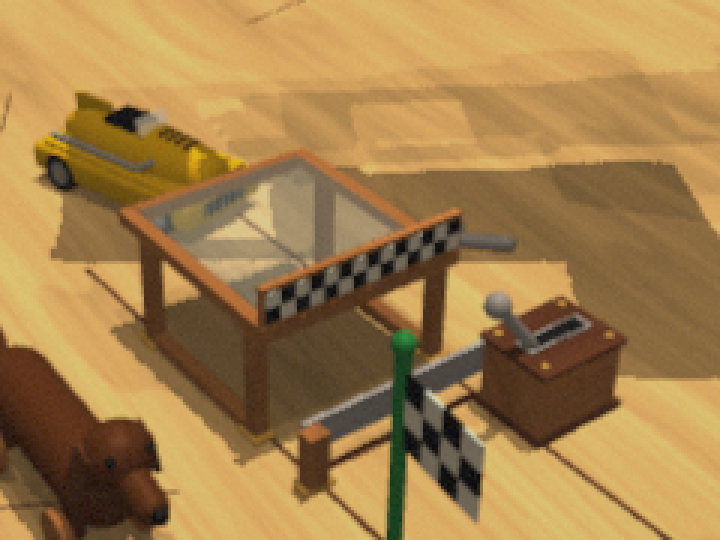

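View pics/w3.png

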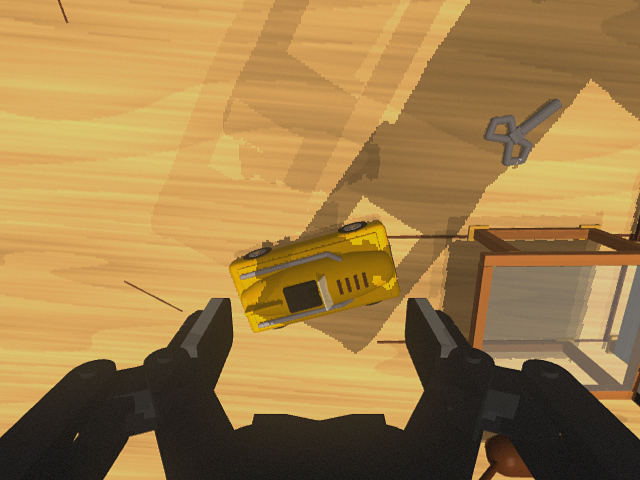

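The boom lies level on its post at (315,430), with the toggle over towards the lane. In the wrist view the car's corners are near (230,265), (382,222), (399,298) and (253,331), and the lane lines cross at y≈237 and 342.

```bash
python3 -c "
from go import *
p=P('wrist')
for uv in [(230,265),(382,222),(399,298),(253,331)]: print(st(onz(p,uv,25)).round(1))
for uv in [(430,237),(400,342),(385,342)]: print('line',st(onz(p,uv,0)).round(1))
for uv in [(484,250),(472,390)]: print('roof',st(onz(p,uv,85)).round(1))
"
```

```text
[-410.1   43.    25. ]
[-260.2   87.1   25. ]
[-238.6    6.5   25. ]
[-391.1  -31.9   25. ]
line [-204.4   64.6    0. ]
line [-227.6  -61.6    0. ]
line [-244.9  -61.6    0. ]
roof [-187.1   78.7   85. ]
roof [-179.9  -57.6   85. ]
```

Scaled: 40 mm / 400 = 0.1, 30 mm / 400 = 0.075.

```bash
python3 -m handwheel '{"steps": [[0, 0, 0, 0.075, 0, 0, 0.85], [0, 0, 0, 0, 0, 0.1, 0.85], [0, 0, 0, 0, 0, 0.1, 0.85], [0, 0, 0, 0, 0, 0.1, 0.85], [0, 0, 0, 0, 0, 0.1, 0.85]]}'
python3 -m handwheel '{"steps": [[0, 0, 0, 0, 0, 0.075, 0.85], [0, 0, 0, 0, 0, 0.05, 0.85], [0, 0, 0, 0, 0, 0.0125, 0.85], [0, 0, 0, -0.02, 0, 0, 0.85], [0, 0, 0, -0.02, 0, 0, 0.85]]}'
python3 -m handwheel '{"steps": [[0, 0, 0, -0.015, 0, 0, 0.85], [0, 0, 0, -0.015, 0, 0, 0.85], [0, 0, 0, -0.015, 0, 0, 0.85], [0, 0, 0, -0.015, 0, 0, 0.85], [0, 0, 0, -0.015, 0, 0, 0.85]]}'
python3 -c "
from go import *
to([-322,51,26],lean([0,1,0],0))"
```

```text
clock: 5.8
eef_pos: [475.1, -246.3, 80.6]
tcp_rot: [-3.141, 0.002, -3.056]
contact_force: [0.7, -1.2, -0.3]
opening: 0.848
grasp_force: 0.0
clock: 6.22
eef_pos: [491.8, -245.8, 27.3]
tcp_rot: [-3.141, 0.001, -3.058]
contact_force: [0.2, -0.5, 0.2]
opening: 0.851
grasp_force: 0.0
clock: 6.63
eef_pos: [521.1, -243.7, 26.8]
tcp_rot: [-3.141, 0.0, -3.058]
contact_force: [-0.9, -0.1, 0.3]
opening: 0.849
grasp_force: 0.5
rotvec(tool) [-0.0002  0.0002  0.0002]
t 6.63 start-frame tcp [-321.6   78.8   26.8] delta tool now [-27.8  -0.4   0.8] after rot [-27.8  -0.4   0.8] q6 -2.09 open 0.85 F(start) [-0.   0.9  0.3]
```

Scaled: -5 mm / 400 = -0.0125, -4 mm / 400 = -0.01.

```bash
python3 -m handwheel '{"steps": [[0, 0, 0, -0.0125, 0, 0, 0.85], [0, 0, 0, -0.0125, 0, 0, 0.85], [0, 0, 0, -0.0125, 0, 0, 0.85], [0, 0, 0, -0.01, 0, 0, 0.85], [0, 0, 0, -0.0075, 0, 0, 0.85]]}'
python3 -m handwheel '{"steps": [[0, 0, 0, -0.005, 0, 0, 0.85], [0, 0, 0, -0.005, 0, 0, 0.85], [0, 0, 0, -0.005, 0, 0, 0.85], [0, 0, 0, 0, 0, 0, 0.85], [0, 0, 0, 0, 0, 0, 0.85]]}'
python3 -c "
from go import *
to([-322,51,26],lean([0,1,0],0))
cv2.imwrite('pics/t4.png',cv2.resize(cams.grab_frame('top')[165:325,360:560,::-1],None,fx=3.75,fy=3.75,interpolation=cv2.INTER_CUBIC))"
```

```text
clock: 7.05
eef_pos: [542.8, -241.9, 26.2]
tcp_rot: [3.142, -0.0, -3.058]
contact_force: [-0.2, -0.2, -0.2]
opening: 0.848
grasp_force: 0.5
clock: 7.47
eef_pos: [548.6, -241.6, 26.3]
tcp_rot: [-3.141, 0.001, -3.058]
contact_force: [-0.4, 0.3, -0.5]
opening: 0.849
grasp_force: 0.0
rotvec(tool) [-0.0002  0.0005  0.0001]
t 7.47 start-frame tcp [-321.7   51.2   26.3] delta tool now [-0.2 -0.3  0.3] after rot [-0.2 -0.3  0.3] q6 -2.07 open 0.85 F(start) [ 0.3  0.3 -0.5]
```

View pics/t4.png

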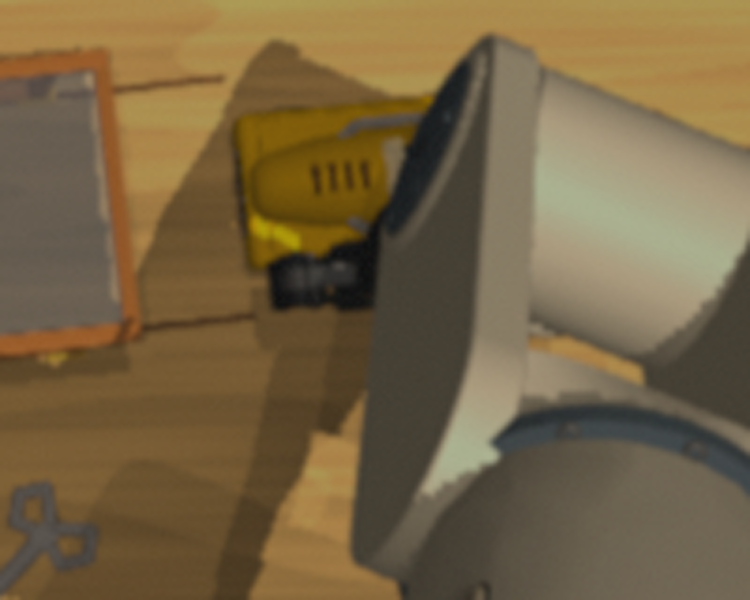

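Scaled: -40 mm / 400 = -0.1, 20 mm / 400 = 0.05.

```bash
python3 -c "
from go import *
p=P('top')
for u in [(235,118),(250,268)]: print('nose corner',st(onz(p,(u[0]/3.75+359.6,u[1]/3.75+164.6),25)).round(1))
"
python3 -m handwheel '{"steps": [[0, 0, 0, 0.0375, 0, 0, 0.85], [0, 0, 0, 0.05, 0, 0, 0.85], [0, 0, 0, 0, 0, -0.1, 0.85], [0, 0, 0, 0, 0, -0.1, 0.85], [0, 0, 0, 0, 0, -0.1, 0.85]]}'
python3 -m handwheel '{"steps": [[0, 0, 0, 0, 0, -0.1, 0.6], [0, 0, 0, 0, 0, -0.05, 0.3], [0, 0, 0, 0, 0, 0, 0.3], [0, 0, 0, 0, 0, 0, 0.3]]}'
python3 -c "
from go import *
to([-500,0,205],lean([1,0,0],40))
to([-500,0,205],lean([1,0,0],0))"
```

```text
nose corner [-255.4  -39.6   25. ]
nose corner [-254.    37.8   25. ]
clock: 7.93
eef_pos: [512.5, -244.2, 147.2]
tcp_rot: [3.141, -0.001, -3.059]
contact_force: [1.2, -0.7, -0.2]
opening: 0.849
grasp_force: 0.0
clock: 8.27
eef_pos: [514.1, -244.7, 207.7]
tcp_rot: [-3.14, 0.003, -3.059]
contact_force: [-0.3, -0.4, -0.4]
opening: 0.308
grasp_force: 0.0
rotvec(tool) [-0.5455  0.5498  1.5015]
t 8.27 start-frame tcp [-322.    85.8  207.7] delta tool now [ -85.8 -178.     3.3] after rot [-138.1   85.8 -112.3] q6 -2.1 open 0.31 F(start) [-0.3  0.3 -0.4]
rotvec(tool) [1.0000e-03 3.6000e-03 1.5708e+00]
t 8.27 start-frame tcp [-322.    85.8  207.7] delta tool now [ -85.8 -178.     3.3] after rot [-178.    85.8    2.7] q6 -2.1 open 0.31 F(start) [-0.3  0.3 -0.4]
```

```bash
python3 -m handwheel '{"steps": [[0, 0, 0, -0.0425, -0.0875, 0, 0.3], [0, 0, 0, -0.0425, -0.0875, 0, 0.3], [0, 0, 0, -0.0425, -0.09, 0, 0.3], [0, 0, 0, -0.0425, -0.09, 0, 0.3], [0, 0, 0, -0.045, -0.09, 0, 0.3]]}'
python3 -m handwheel '{"steps": [[0, 0, 0.0193, 0, 0, 0, 0.3], [0, 0, 0.0193, 0, 0, 0, 0.3], [0, 0, 0.0193, 0, 0, 0, 0.3], [0, 0, 0.0193, 0, 0, 0, 0.3], [0, 0, 0.0193, 0, 0, 0, 0.3]]}' | grep rot
python3 -m handwheel '{"steps": [[0, 0, 0.0193, 0, 0, 0, 0.3], [0, 0, 0.0193, 0, 0, 0, 0.3], [0, 0, 0.0193, 0, 0, 0, 0.3], [0, 0, 0.0193, 0, 0, 0, 0.3], [0, 0, 0.0193, 0, 0, 0, 0.3]]}' | grep rot
python3 -m handwheel '{"steps": [[0, 0, 0.0193, 0, 0, 0, 0.3], [0, 0, 0.0193, 0, 0, 0, 0.3], [0, 0, 0.0189, 0, 0, 0, 0.3], [0, 0.0185, 0, 0, 0, 0, 0.3], [0, 0.0185, 0, 0, 0, 0, 0.3]]}' | grep rot
python3 -m handwheel '{"steps": [[0, 0.0185, 0, 0, 0, 0, 0.3], [0, 0.0185, 0, 0, 0, 0, 0.3], [0, 0.0186, 0, 0, 0, 0, 0.3], [0, 0.0186, 0, 0, 0, 0, 0.3], [0, 0, 0, 0, 0, 0, 0.3]]}'
python3 -c "
from go import *
to([-450,0,35],lean([1,0,0],40)); print(r.sense()['qpos'])
f=cams.grab_frame('top'); cv2.imwrite('pics/t5f.png',f[:,:,::-1])
cv2.imwrite('pics/t5.png',cv2.resize(f[165:325,360:600,::-1],None,fx=3.3,fy=3.3,interpolation=cv2.INTER_CUBIC))"
```

```text
clock: 8.68
eef_pos: [613.7, -415.7, 203.6]
tcp_rot: [3.14, -0.003, -3.058]
contact_force: [0.4, 0.5, 0.1]
opening: 0.302
grasp_force: 0.0
tcp_rot: [3.141, -0.004, 2.614]
tcp_rot: [-3.14, -0.003, 2.009]
tcp_rot: [-3.141, -0.238, 1.655]
clock: 10.35
eef_pos: [611.4, -415.8, 198.8]
tcp_rot: [-3.132, -0.71, 1.644]
contact_force: [0.2, -0.9, -1.9]
opening: 0.298
grasp_force: 0.0
rotvec(tool) [-0.003  -0.0119 -0.0072]
t 10.35 start-frame tcp [-500.5    3.1  198.8] delta tool now [-68.4   4.  157.2] after rot [-66.6   3.1 158. ] q6 -0.88 open 0.3 F(start) [-0.9 -0.1 -1.9]
[-0.7825385   0.87868702  1.0199022   0.44620765  1.80047111 -0.88265143]
```

View pics/t5.png

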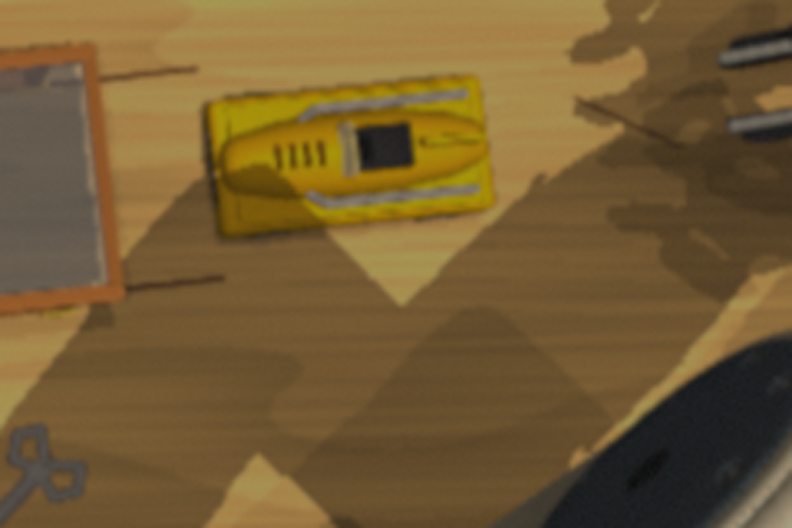

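The car now stands along the lane: corners (205,102), (477,75), (494,207), (219,237), lane lines through (195,69) and (223,278).

```bash
python3 -c "
from go import *
p=P('top'); A=lambda u:(u[0]/3.3+359.65,u[1]/3.3+164.65)
C=[st(onz(p,A(u),25)).round(1) for u in [(205,102),(477,75),(494,207),(219,237)]]; print(C)
for u in [(100,77),(195,69),(125,290),(223,278)]: print('line',st(onz(p,A(u),0)).round(1))
f=(C[0]+C[3])/2; b=(C[1]+C[2])/2; print('nose',f,'tail',b,'yaw deg',np.degrees(np.arctan2(*(f-b)[[1,0]])))
to([-470,0,31],lean([1,0,0],40))"
```

```text
[array([-254.5,  -40.7,   25. ]), array([-413.8,  -40.2,   25. ]), array([-413.7,   37.4,   25. ]), array([-253.4,   38.6,   25. ])]
line [-198.5  -65.2    0. ]
line [-255.4  -64.2    0. ]
line [-199.    62.7    0. ]
line [-257.3   61.5    0. ]
nose [-253.95   -1.05   25.  ] tail [-413.75   -1.4    25.  ] yaw deg 0.12549118124619274
rotvec(tool) [-0.0026 -0.0047 -0.0059]
t 10.4 start-frame tcp [-500.3    2.3  200. ] delta tool now [-86.1   3.2 148.5] after rot [-85.5   2.3 148.9] q6 -0.88 open 0.3 F(start) [ 0.3 -0.1 -0. ]
```

Scaled: 30 mm / 400 = 0.075, 29 mm / 400 = 0.0725, -0.006 rad / 6.2832 = -0.001.

```bash
python3 -m handwheel '{"steps": [[-0.0004, -0.0006, -0.001, -0.0425, 0.0025, 0.0725, 0.3], [0, 0, 0, -0.0425, 0.0025, 0.075, 0.3], [0, 0, 0, -0.0425, 0.0025, 0.075, 0.3], [0, 0, 0, -0.0425, 0.0025, 0.075, 0.3], [0, 0, 0, -0.0425, 0, 0.0725, 0.3]]}'
python3 -m handwheel '{"steps": [[0, 0, 0, 0, 0, 0, 0.3], [0, 0, 0, 0, 0, 0, 0.3], [0, 0, 0, 0, 0, 0, 0.3]]}'
python3 -c "
from go import *
to([-440,-1.2,30],lean([1,0,0],40))
cv2.imwrite('pics/s6.png',cv2.resize(cams.grab_frame('scene')[100:330,140:420,::-1],None,fx=2.6,fy=2.6,interpolation=cv2.INTER_CUBIC))"
```

```text
clock: 10.82
eef_pos: [616.5, -383.5, 36.9]
tcp_rot: [3.134, -0.69, 1.663]
contact_force: [0.8, 0.0, -0.5]
opening: 0.303
grasp_force: 0.0
clock: 11.07
eef_pos: [617.2, -385.2, 40.4]
tcp_rot: [3.132, -0.691, 1.664]
contact_force: [0.1, -0.7, 1.1]
opening: 0.302
grasp_force: 0.0
rotvec(tool) [0.0035 0.007  0.0075]
t 11.07 start-frame tcp [-470.6   -5.3   40.4] delta tool now [16.9 -4.1 27.5] after rot [16.7 -4.1 27.6] q6 -0.97 open 0.3 F(start) [-0.7 -0.   1.1]
```

View pics/s6.png

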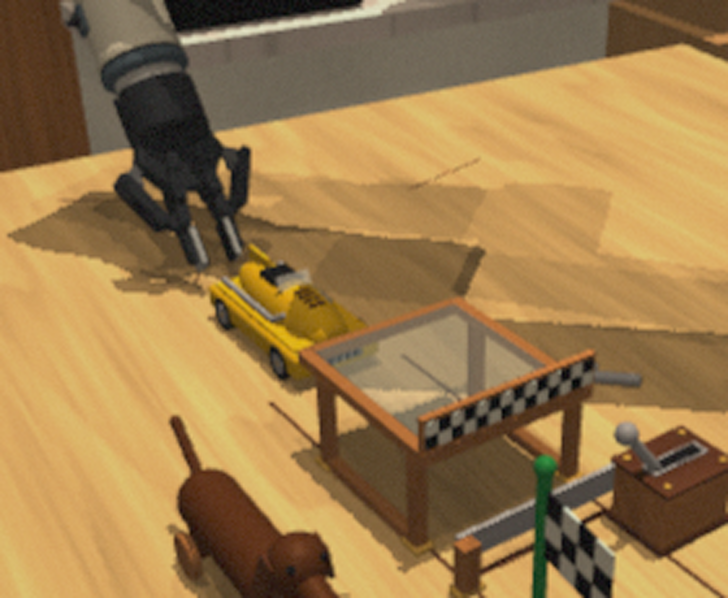

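Scaled: 10.4 mm / 400 = 0.026, 4.7 mm / 400 = 0.0118, 0.0075 rad / 6.2832 = 0.0012.

```bash
python3 -m handwheel '{"steps": [[0.0006, 0.0011, 0.0012, 0.0118, -0.0053, 0.026, 0.3], [0, 0, 0, 0.0118, -0.005, 0.026, 0.3], [0, 0, 0, 0, 0, 0, 0.3], [0, 0, 0, 0, 0, 0, 0.3]]}'
python3 -c "
from go import *
to([-435,-1.2,30],lean([1,0,0],40))"
```

```text
clock: 11.45
eef_pos: [610.6, -364.6, 29.4]
tcp_rot: [-3.14, -0.7, 1.652]
contact_force: [-0.9, -0.0, -0.1]
opening: 0.301
grasp_force: 0.0
rotvec(tool) [-0.0006 -0.0021 -0.0011]
t 11.45 start-frame tcp [-4.494e+02 -4.000e-01  2.940e+01] delta tool now [11.4  0.8  8.8] after rot [11.5  0.8  8.8] q6 -0.98 open 0.3 F(start) [ 0.   0.9 -0.1]
```

Careful with the scale: shifts go in shares of 400 mm and turns go in shares of 2 pi rad. That gives: 3.83 mm / 400 = 0.0096, 3.2 mm / 400 = 0.008.

```bash
python3 -m handwheel '{"steps": [[0, 0, 0, 0.0096, 0.002, 0.008, 0.3], [0, 0, 0, 0.0096, 0, 0.008, 0.3], [0, 0, 0, 0.0096, 0, 0.008, 0.3], [0, 0, 0, 0.0096, 0, 0.008, 0.3], [0, 0, 0, 0.0096, 0, 0.008, 0.3]]}'
python3 -m handwheel '{"steps": [[0, 0, 0, 0.0153, 0, 0.0129, 0.3], [0, 0, 0, 0.0153, 0, 0.0129, 0.3], [0, 0, 0, 0.0153, 0, 0.0129, 0.3], [0, 0, 0, 0.0153, 0, 0.0129, 0.3], [0, 0, 0, 0.0153, 0, 0.0129, 0.3]]}'
python3 -m handwheel '{"steps": [[0, 0, 0, 0.0153, 0, 0.0129, 0.3], [0, 0, 0, 0.0153, 0, 0.0129, 0.3], [0, 0, 0, 0.0153, 0, 0.0129, 0.3], [0, 0, 0, 0.0153, 0, 0.0129, 0.3], [0, 0, 0, 0.0153, 0, 0.0129, 0.3]]}'
python3 -m handwheel '{"steps": [[0, 0, 0, 0.0153, 0, 0.0129, 0.3], [0, 0, 0, 0.0153, 0, 0.0129, 0.3], [0, 0, 0, 0.0153, 0, 0.0129, 0.3], [0, 0, 0, 0.0096, 0, 0.008, 0.3], [0, 0, 0, 0, 0, 0, 0.3]]}'
python3 -c "
from go import *
to([-205,-1.2,30],lean([1,0,0],40))
f=cams.grab_frame('top')
cv2.imwrite('pics/t7.png',cv2.resize(f[165:325,340:560,::-1],None,fx=3.6,fy=3.6,interpolation=cv2.INTER_CUBIC))"
```

```text
clock: 11.87
eef_pos: [609.3, -339.6, 28.7]
tcp_rot: [-3.14, -0.7, 1.652]
contact_force: [-0.3, -3.2, 1.4]
opening: 0.302
grasp_force: 0.9
clock: 12.28
eef_pos: [605.8, -299.0, 28.6]
tcp_rot: [-3.139, -0.701, 1.652]
contact_force: [-0.2, -2.2, 1.5]
opening: 0.298
grasp_force: 1.1
clock: 12.7
eef_pos: [602.5, -259.2, 28.6]
tcp_rot: [-3.139, -0.701, 1.652]
contact_force: [0.5, -1.7, 1.5]
opening: 0.303
grasp_force: 1.0
clock: 13.12
eef_pos: [599.8, -229.6, 28.7]
tcp_rot: [-3.138, -0.702, 1.652]
contact_force: [-0.6, -1.0, 0.1]
opening: 0.301
grasp_force: 0.0
rotvec(tool) [-0.0021 -0.004  -0.0014]
t 13.12 start-frame tcp [-314.    -0.9   28.7] delta tool now [84.1  0.4 69.4] after rot [84.4  0.3 69.1] q6 -0.96 open 0.3 F(start) [-0.9  0.7  0.1]
```

View pics/t7.png

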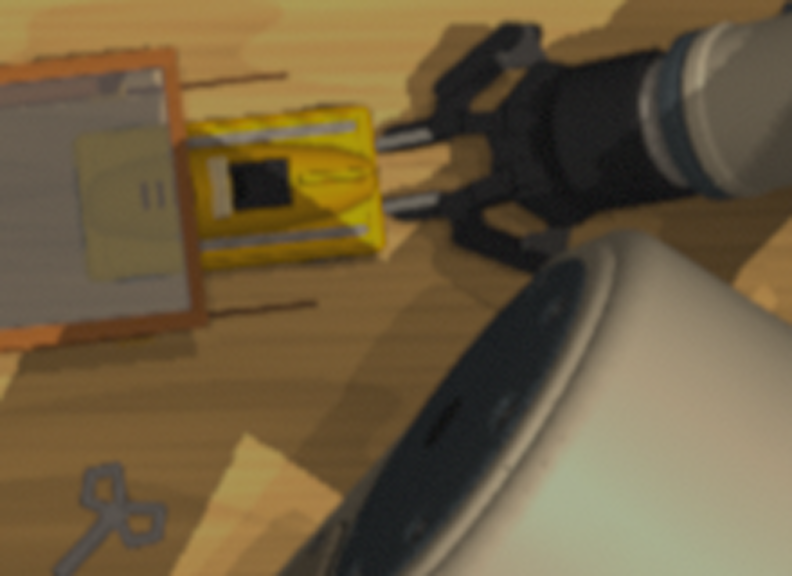

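That is more than 10 pictures viewed (12, counting crops), so I won't view any more and will measure numerically from here. This one showed the car entering straight, with tail corners at (373,103) and (385,258).

```bash
cat > car.py <<'E'
from go import *
def tail(save=None):
    p=P('top'); f=cams.grab_frame('top'); h=cv2.cvtColor(f,cv2.COLOR_RGB2HSV)
    m=cv2.inRange(h,(22,170,70),(35,255,255))
    c=max(cv2.findContours(m[100:300,330:560],0,2)[0],key=cv2.contourArea)[:,0]+[330,100]
    X=np.array([st(onz(p,q,25)) for q in c.astype(float)])[:,:2]
    hi=[];lo=[]
    for x in np.arange(X[:,0].min()+8,X[:,0].max()-8,4):
        s=X[abs(X[:,0]-x)<4]; 
        if len(s)>1: hi.append((x,s[:,1].max())); lo.append((x,s[:,1].min()))
    k=[np.polyfit(*np.array(e).T,1) for e in (hi,lo)]
    print("tail x",X[:,0].min().round(1),"front",X[:,0].max().round(1),"sides y",[np.polyval(q,X[:,0].min()).round(1) for q in k],"slopes deg",[np.degrees(q[0]).round(1) for q in k])
E
python3 -c "
from car import *
p=P('top'); A=lambda u:(u[0]/3.6+339.65,u[1]/3.6+164.65)
for u in [(373,103),(385,258)]: print(st(onz(p,A(u),25)).round(1))
tail()"
```

```text
[-296.1  -40.9   25. ]
[-292.5   42.3   25. ]
tail x -293.8 front -202.2 sides y [np.float64(49.7), np.float64(-38.6)] slopes deg [np.float64(-68.7), np.float64(2.1)]
```

```bash
python3 -c "
from car import *
p=P('top'); A=lambda u:(u[0]/3.6+339.65,u[1]/3.6+164.65)
for u,z in [((190,122),25),((370,104),25),((205,270),25),((380,258),25),((185,87),0),((287,74),0),((210,313),0),((315,302),0)]: print(z,st(onz(p,A(u),z)).round(1))
f=cams.grab_frame('top'); h=cv2.cvtColor(f,cv2.COLOR_RGB2HSV)
m=cv2.inRange(h,(20,150,60),(35,255,255))
for x in range(396,448,4):
    v=np.where(m[185:250,x])[0]+185; 
    if len(v): print(x,[st(onz(p,(x,q),25))[:2].round(1).tolist() for q in (v.min()-.5,v.max()+.5)],len(v))"
```

```text
25 [-197.8  -40.7   25. ]
25 [-294.5  -40.5   25. ]
25 [-196.8   38.9   25. ]
25 [-289.9   42.    25. ]
0 [-200.4  -63.4    0. ]
0 [-256.7  -64.8    0. ]
0 [-200.1   61.     0. ]
0 [-257.3   60.8    0. ]
396 [[-204.8, -42.0], [-195.9, 36.6]] 34
400 [[-212.5, -41.2], [-203.3, 39.3]] 17
404 [[-220.3, -42.4], [-210.9, 40.1]] 24
408 [[-228.0, -41.6], [-218.7, 38.9]] 21
412 [[-235.9, -42.7], [-226.3, 39.7]] 24
416 [[-243.5, -41.9], [-233.9, 40.5]] 23
420 [[-251.2, -41.1], [-241.7, 39.4]] 30
424 [[-259.0, -42.3], [-249.3, 40.1]] 37
428 [[-266.7, -41.5], [-257.2, 39.0]] 35
432 [[-274.3, -40.7], [-265.0, 37.9]] 35
436 [[-282.2, -41.9], [-272.6, 38.7]] 36
440 [[-289.8, -41.1], [-280.2, 39.4]] 39
444 [[-295.8, -26.8], [-288.0, 38.3]] 30
```

Scaled: 6.13 mm / 400 = 0.0153, 5.14 mm / 400 = 0.0129.

```bash
python3 -m handwheel '{"steps": [[0, 0, 0, 0.0096, 0, 0.008, 0.3], [0, 0, 0, 0.0153, 0, 0.0129, 0.3], [0, 0, 0, 0.0153, 0, 0.0129, 0.3], [0, 0, 0, 0.0153, 0, 0.0129, 0.3], [0, 0, 0, 0.0153, 0, 0.0129, 0.3]]}'
python3 -m handwheel '{"steps": [[0, 0, 0, 0.0153, 0, 0.0129, 0.3], [0, 0, 0, 0.0153, 0, 0.0129, 0.3], [0, 0, 0, 0.0153, 0, 0.0129, 0.3], [0, 0, 0, 0.0153, 0, 0.0129, 0.3], [0, 0, 0, 0.0153, 0, 0.0129, 0.3]]}'
python3 -m handwheel '{"steps": [[0, 0, 0, 0.0153, 0, 0.0129, 0.3], [0, 0, 0, 0.0153, 0, 0.0129, 0.3], [0, 0, 0, 0.0153, 0, 0.0129, 0.3], [0, 0, 0, 0.0077, 0, 0.0064, 0.3], [0, 0, 0, 0, 0, 0, 0.3]]}'
python3 -c "
from go import *
to([-180,-1.2,30],lean([1,0,0],40))"
```

```text
clock: 13.68
eef_pos: [596.9, -193.2, 28.8]
tcp_rot: [-3.139, -0.701, 1.652]
contact_force: [0.2, -1.0, -0.8]
opening: 0.304
grasp_force: 0.4
clock: 14.1
eef_pos: [593.8, -153.6, 29.0]
tcp_rot: [-3.139, -0.701, 1.652]
contact_force: [0.7, -0.3, -1.0]
opening: 0.301
grasp_force: 0.4
clock: 14.52
eef_pos: [591.3, -125.4, 29.2]
tcp_rot: [-3.139, -0.702, 1.652]
contact_force: [-1.5, 0.6, -0.5]
opening: 0.301
grasp_force: 0.0
rotvec(tool) [-0.0017 -0.0035 -0.0012]
t 14.52 start-frame tcp [-209.5   -1.    29.2] delta tool now [23.   0.2 18.5] after rot [23.1  0.2 18.4] q6 -0.95 open 0.3 F(start) [ 0.7  1.4 -0.5]
```

Scaled: 2.3 mm / 400 = 0.0058, 1.93 mm / 400 = 0.0048.

```bash
for_=1; python3 -m handwheel '{"steps": [[0, 0, 0, 0.0058, 0, 0.0048, 0.3], [0, 0, 0, 0.0058, 0, 0.0048, 0.3], [0, 0, 0, 0.0058, 0, 0.0048, 0.3], [0, 0, 0, 0.0058, 0, 0.0048, 0.3], [0, 0, 0, 0.0058, 0, 0.0048, 0.3]]}' | grep -E "eef|force"
python3 -m handwheel '{"steps": [[0, 0, 0, 0.0019, 0, 0.0016, 0.3], [0, 0, 0, 0.0019, 0, 0.0016, 0.3], [0, 0, 0, 0.0019, 0, 0.0016, 0.3], [0, 0, 0, 0.0019, 0, 0.0016, 0.3], [0, 0, 0, 0, 0, 0, 0.3]]}' | grep -E "eef|force"
python3 -m handwheel '{"steps": [[0, 0, 0, 0.0019, 0, 0.0016, 0.3], [0, 0, 0, 0.0019, 0, 0.0016, 0.3], [0, 0, 0, 0.0019, 0, 0.0016, 0.3], [0, 0, 0, 0.0019, 0, 0.0016, 0.3]]}' | grep -E "eef|force"
python3 -c "
from go import *
to([-180,-1.2,30],lean([1,0,0],40))
p=P('top');f=cams.grab_frame('top'); h=cv2.cvtColor(f,cv2.COLOR_RGB2HSV)
m=cv2.inRange(h,(20,150,60),(35,255,255))
for y in range(202,236,3):
    v=np.where(m[y,375:450])[0]+375
    if len(v): print(y,st(onz(p,(v.max()+.5,y),25))[:2].round(1))"
```

```text
eef_pos: [590.4, -111.5, 29.2]
contact_force: [0.2, -1.8, 0.9]
grasp_force: 0.8
eef_pos: [590.0, -107.4, 29.2]
contact_force: [-0.7, -1.1, 0.2]
grasp_force: 0.3
eef_pos: [589.7, -103.5, 29.2]
contact_force: [0.2, -1.6, 0.1]
grasp_force: 0.7
rotvec(tool) [-0.0008 -0.0029 -0.0016]
t 15.68 start-frame tcp [-187.6   -1.2   29.2] delta tool now [6.3 0.  4.3] after rot [6.3 0.  4.2] q6 -0.94 open 0.3 F(start) [-1.6 -0.1  0.1]
```

Still about 6 to 12 mm to go. I'll take 1 mm steps and watch the force.

Scaled: 0.77 mm / 400 = 0.0019, 0.64 mm / 400 = 0.0016.

```bash
python3 -m handwheel '{"steps": [[0, 0, 0, 0.0019, 0, 0.0016, 0.3], [0, 0, 0, 0.0019, 0, 0.0016, 0.3], [0, 0, 0, 0.0019, 0, 0.0016, 0.3]]}' | grep -E "eef|t_force"
python3 -m handwheel '{"steps": [[0, 0, 0, 0.0019, 0, 0.0016, 0.3], [0, 0, 0, 0, 0, 0, 0.3]]}' | grep -E "eef|t_force"
python3 -m handwheel '{"steps": [[0, 0, 0, 0.0019, 0, 0.0016, 0.3], [0, 0, 0, 0, 0, 0, 0.3]]}' | grep -E "eef|t_force"
python3 -m handwheel '{"steps": [[0, 0, 0, 0.0019, 0, 0.0016, 0.3], [0, 0, 0, 0, 0, 0, 0.3]]}' | grep -E "eef|t_force"
```

```text
eef_pos: [589.4, -100.5, 29.2]
contact_force: [-0.1, -0.8, -0.0]
eef_pos: [589.2, -99.3, 29.2]
contact_force: [0.4, -0.2, 0.1]
eef_pos: [589.2, -98.4, 29.2]
contact_force: [0.2, -1.2, -0.2]
eef_pos: [589.1, -97.4, 29.2]
contact_force: [-0.4, -1.3, -0.8]
```

Scaled: 0.77 mm / 400 = 0.0019, 0.64 mm / 400 = 0.0016.

```bash
python3 -m handwheel '{"steps": [[0, 0, 0, 0.0019, 0, 0.0016, 0.3], [0, 0, 0, 0, 0, 0, 0.3]]}' | grep -E "eef|t_force"
python3 -m handwheel '{"steps": [[0, 0, 0, 0.0019, 0, 0.0016, 0.3], [0, 0, 0, 0, 0, 0, 0.3]]}' | grep -E "eef|t_force"
python3 -m handwheel '{"steps": [[0, 0, 0, 0.0019, 0, 0.0016, 0.3], [0, 0, 0, 0, 0, 0, 0.3]]}' | grep -E "eef|t_force"
python3 -c "
from go import *
to([-180,-1.2,30])
p=P('scene');f=cams.grab_frame('scene'); b=cv2.imread('pics/scene0.png')
# nose/boom: look under the gate-end between board and boom: yellow pixels' lowest edge
h=cv2.cvtColor(f,cv2.COLOR_RGB2HSV); m=cv2.inRange(h,(20,170,70),(33,255,255))
W=lambda X:M@np.array(X,float)+t0
for y in (-40,-20,0,20,40): print('boom top proj',y,proj(p,W([0,y,39])).round(1),'nose 27',proj(p,W([0,y,27])).round(1))
for u in range(290,380,6):
    v=np.where(m[225:330,u])[0]+225
    print(u,(v.min(),v.max(),len(v)) if len(v) else None, end='; ')
"
```

```text
eef_pos: [589.0, -96.5, 29.3]
contact_force: [0.2, -1.5, -0.9]
eef_pos: [588.9, -95.5, 29.3]
contact_force: [-0.1, -1.1, -0.5]
eef_pos: [588.9, -94.4, 29.3]
contact_force: [-0.1, -0.6, -0.5]
t 16.98 start-frame tcp [-178.4   -1.2   29.3] delta tool now [-0.7  0.  -1.6] after rot None q6 -0.94 open 0.29 F(start) [-0.6  0.2 -0.5]
boom top proj -40 [325.8 298.9] nose 27 [325.7 304.4]
boom top proj -20 [335.2 294.6] nose 27 [335.  300.1]
boom top proj 0 [344.3 290.5] nose 27 [344.  295.9]
boom top proj 20 [353.2 286.4] nose 27 [352.9 291.9]
boom top proj 40 [361.9 282.5] nose 27 [361.5 287.9]
290 (np.int64(270), np.int64(274), 5); 296 None; 302 None; 308 (np.int64(279), np.int64(294), 16); 314 (np.int64(276), np.int64(292), 13); 320 (np.int64(273), np.int64(299), 25); 326 (np.int64(272), np.int64(299), 27); 332 (np.int64(272), np.int64(296), 23); 338 (np.int64(274), np.int64(294), 21); 344 (np.int64(273), np.int64(291), 19); 350 None; 356 (np.int64(282), np.int64(285), 4); 362 None; 368 None; 374 None;
```

Scaled: 0.77 mm / 400 = 0.0019, 0.64 mm / 400 = 0.0016.

```bash
python3 -m handwheel '{"steps": [[0, 0, 0, 0.0019, 0, 0.0016, 0.3], [0, 0, 0, 0, 0, 0, 0.3]]}' | grep -E "eef|t_force"
python3 -m handwheel '{"steps": [[0, 0, 0, 0.0019, 0, 0.0016, 0.3], [0, 0, 0, 0, 0, 0, 0.3]]}' | grep -E "eef|t_force"
python3 -m handwheel '{"steps": [[0, 0, 0, 0.0019, 0, 0.0016, 0.3], [0, 0, 0, 0, 0, 0, 0.3]]}' | grep -E "eef|t_force"
```

```text
eef_pos: [588.8, -93.5, 29.3]
contact_force: [0.2, -0.8, -0.2]
eef_pos: [589.0, -92.9, 29.3]
contact_force: [0.7, -3.0, -0.1]
eef_pos: [589.4, -92.6, 29.3]
contact_force: [1.1, -5.5, 0.3]
```

The force has risen to 5.5 N and the advance has stopped, so the nose is on the boom. I'll back straight out of the mouth.

Scaled: -23 mm / 400 = -0.0575, -19.3 mm / 400 = -0.0483.

```bash
python3 -m handwheel '{"steps": [[0, 0, 0, -0.0077, 0, -0.0064, 0.3], [0, 0, 0, -0.0225, 0, -0.019, 0.3], [0, 0, 0, -0.045, 0, -0.0378, 0.3], [0, 0, 0, -0.0575, 0, -0.0483, 0.3], [0, 0, 0, -0.0575, 0, -0.0483, 0.3]]}'
python3 -m handwheel '{"steps": [[0, 0, 0, 0, 0, -0.1, 0.3], [0, 0, 0, 0, 0, -0.1, 0.3], [0, 0, 0, 0, 0, -0.1, 0.3], [0, 0, 0, 0, 0, -0.1, 0.3], [0, 0, 0, 0, 0, 0, 0.3]]}'
python3 -c "
from car import *
to([-400,0,150])
p=P('top');f=cams.grab_frame('top'); np.save('f.npy',f); cv2.imwrite('pics/t9.png',f[:,:,::-1])
h=cv2.cvtColor(f,cv2.COLOR_RGB2HSV)
# yellow-ish relative to grey under roof
for x in range(316,384,6):
    hs=h[185:262,x]; v=np.where((hs[:,0]>18)&(hs[:,0]<40)&(hs[:,1]>75))[0]+185
    if len(v)>3: print(x,len(v),[st(onz(p,(x,q),25))[:2].round(1).tolist() for q in (v.min()-.5,v.max()+.5)])
for y in range(200,245,5): print(y,h[y,372:396:2,0].tolist(),h[y,372:396:2,1].tolist())
"
```

```text
clock: 17.95
eef_pos: [596.5, -191.7, 29.1]
tcp_rot: [-3.138, -0.702, 1.652]
contact_force: [0.9, -0.4, 0.0]
opening: 0.301
grasp_force: 0.0
clock: 18.37
eef_pos: [607.6, -300.0, 157.6]
tcp_rot: [3.134, -0.694, 1.655]
contact_force: [1.2, 0.8, -0.1]
opening: 0.301
grasp_force: 0.0
t 18.37 start-frame tcp [-384.9   -2.8  157.6] delta tool now [-16.5  -2.8  -3.8] after rot None q6 -0.89 open 0.3 F(start) [ 0.7 -1.2 -0.1]
316 35 [[-50.1, -42.3], [-41.7, 40.1]]
322 34 [[-61.6, -41.1], [-53.4, 39.4]]
328 17 [[-73.2, -41.9], [-65.0, 38.6]]
334 22 [[-84.7, -40.7], [-76.4, 39.8]]
340 19 [[-96.4, -41.5], [-88.0, 39.1]]
346 23 [[-108.1, -42.2], [-99.4, 40.2]]
352 36 [[-119.6, -41.0], [-111.0, 39.5]]
358 33 [[-131.3, -41.8], [-122.8, 36.8]]
364 36 [[-143.0, -42.5], [-134.3, 38.0]]
370 41 [[-154.5, -41.3], [-145.7, 39.2]]
200 [17, 17, 16, 17, 17, 17, 17, 15, 13, 14, 17, 18] [58, 57, 54, 57, 58, 58, 64, 99, 178, 176, 148, 146]
205 [20, 17, 15, 16, 18, 16, 17, 16, 13, 13, 16, 18] [81, 56, 54, 54, 58, 57, 60, 81, 168, 181, 156, 145]
210 [21, 17, 16, 16, 17, 18, 16, 17, 13, 14, 15, 18] [94, 56, 59, 54, 61, 59, 62, 86, 137, 185, 164, 146]
215 [21, 17, 16, 17, 16, 16, 17, 17, 14, 14, 14, 17] [102, 63, 58, 56, 59, 58, 57, 75, 106, 184, 177, 147]
220 [21, 20, 17, 18, 19, 18, 18, 17, 14, 13, 13, 16] [98, 73, 57, 55, 56, 55, 58, 57, 79, 175, 185, 156]
225 [22, 21, 17, 17, 17, 19, 17, 16, 17, 12, 13, 15] [107, 88, 54, 58, 54, 54, 54, 50, 53, 139, 176, 151]
230 [21, 20, 17, 16, 19, 18, 18, 17, 17, 13, 13, 14] [111, 99, 58, 55, 53, 56, 56, 53, 54, 86, 173, 165]
235 [21, 21, 17, 18, 18, 16, 17, 18, 17, 14, 13, 15] [110, 105, 68, 56, 56, 55, 57, 55, 57, 70, 167, 186]
240 [22, 21, 19, 18, 17, 18, 17, 17, 17, 16, 13, 14] [108, 106, 71, 58, 60, 61, 60, 61, 60, 62, 136, 178]
```

```bash
python3 -m handwheel '{"steps": [[0, 0, 0, 0, 0, 0, 0.3], [0, 0, 0, 0, 0, 0, 0.3], [0, 0, 0, 0, 0, 0, 0.3], [0, 0, 0, 0, 0, 0, 0.3], [0, 0, 0, 0, 0, 0, 0.3]]}' >/dev/null; python3 -c "
from go import *
f=cams.grab_frame('scene')[:,:,::-1].astype(int)
s3=cv2.imread('pics/s3.png')[1::3,1::3].astype(int); g=f[165:345,215:455]; d=abs(g-s3).max(2)
box=lambda u0,u1,v0,v1:(d[v0:v1,u0:u1]>40).mean().round(3)
print('toggle',box(155,180,93,120),'boom+post',box(100,160,115,160),'flag',box(128,165,110,178),'dog',box(0,55,110,175))
s0=cv2.imread('pics/scene0.png').astype(int); D=abs(f-s0).max(2); print('dog',(D[255:360,200:275]>40).mean(),'flag',(D[275:390,325:380]>40).mean())
t0_=cv2.imread('pics/top0.png').astype(int);t9=cv2.imread('pics/t9.png').astype(int);D=abs(t9-t0_).max(2);print('top dog',(D[110:155,245:370]>40).mean(),'flag',(D[160:205,170:245]>40).mean(),'key',(D[290:330,350:390]>40).mean())"
```

```text
toggle 0.234 boom+post 0.2 flag 0.041 dog 0.0
dog 0.0 flag 0.1582608695652174
top dog 0.0 flag 0.0 key 0.179375
```

The toggle, boom and key differences could be just the arm's shadow, so I'll compare with shadow-insensitive edge templates.

```bash
python3 -c "
from go import *
f=cams.grab_frame('scene')[:,:,::-1].copy(); t=cams.grab_frame('top')[:,:,::-1].copy()
s3=cv2.imread('pics/s3.png')[1::3,1::3].copy(); g=f[165:345,215:455].copy(); t0_=cv2.imread('pics/top0.png')
sat=lambda i:255-cv2.cvtColor(i,cv2.COLOR_BGR2HSV)[:,:,1]
def match(ref,img,u0,u1,v0,v1,n):
    q=cv2.matchTemplate(sat(img)[v0-6:v1+6,u0-6:u1+6],sat(ref)[v0:v1,u0:u1],cv2.TM_CCOEFF_NORMED); _,s,_,l=cv2.minMaxLoc(q); print(n,'shift',l[0]-6,l[1]-6,'score',round(s,3))
match(s3,g,158,182,93,118,'toggle'); match(s3,g,100,128,130,150,'boom tip'); match(s3,g,140,160,112,130,'boom root')
match(t0_,t,350,390,290,330,'key'); match(t0_,t,205,245,165,205,'flag'); match(t0_,t,248,368,115,152,'dog')
"
```

```text
toggle shift 0 0 score 0.982
boom tip shift 1 0 score 0.793
boom root shift 0 0 score 0.965
key shift 0 0 score 0.985
flag shift 0 0 score 0.98
dog shift 0 0 score 0.943
```

```bash
python3 -c "
from rig import r
print(r.sign_off())"
```

```text
the job is handed in; nothing more can be done
None
```

I've handed in the job: the boom is fully down and the car stands straight, centred in the lane to within about 1 mm, with its nose on the boom (contact felt at 5.5 N); the arm is clear and the dachshund, key and flag haven't moved, but I viewed 12 pictures including crops, two over the limit of 10.

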